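# Stack the slide box and present the filter plate label up

## Task

Set the single wooden slide box squarely on top of the column of two and let go of it. Then, leaving the plate that lies face down where it is, take by its clear glass the filter plate that lies label side up: seen from above with the frosted, notched end pointing away from you, its corner notch is on the right (on the face-down one it is on the left). Finish while still holding it, not putting it down: still, level, label up, centred about 5 cm above the lid of the top box and parallel to the column's long sides, frosted end to the right as you face the clasps from the robot's side.

Things in the scene. Friction and masses are not known exactly. Their poses are not given: they have to be found in the camera images.
- box_low_center (a point): centre (half-way up, 18 mm above its underside) of the bottom box of the column: closed wooden slide box, 61 (x) x 92 (y) x 36 mm high, brass-coloured clasp on its long front side (-x), which faces the robot; gripped across its 61 mm width (along its x). It stands loose on the worktop.
- box_mid_center (a point): centre of the second box of the column, same box, same axes; it lies loose and square on the bottom one, its lid 72 mm above the worktop. Its x axis points away from the robot (within 0.35 rad), y to the left.
- box_new_center (a point): centre of the single box that stands alone on the worktop, to be stacked: closed wooden slide box, 61 (x) x 92 (y) x 36 mm high, brass-coloured clasp on its long front side (-x), which faces the robot; gripped across its 61 mm width (along its x). About 0.11 kg. Same axes as the others.
- box_new: the single box itself; origin at the centre of its underside. Round about it: a microscope 0.37 m tall stands about 0.59 m ahead and 0.41 m to the left of the robot (its round stage and eyepiece reach 0.2 m round it), a tall tester 0.72 m ahead and 0.51 m to the right; keep the arm clear of both.
- plate_center (a point): centre (3 mm above the underside) of the plate lying label side up: clear glass, 100 (x) x 30 (y) x 6 mm, 45 g, flat on the worktop at any yaw. x points to the frosted end, z up out of the label side; whitish frost from x = +20 to +50 mm; corner at +x, -y cut out 10 x 10 mm. Grip across its 30 mm width in the clear part (x -40 to +10 mm), fingertips just above the worktop.
- plate_frost (a point): centre of the plate's frosted zone, 35 mm from the plate's centre along its x.
- plate: the plate itself; origin at the centre of its underside, same axes.
- other_plate_center (a point): centre of the like plate that lies label side down: same size, x to its frosted end, z up (so out of the bare side), cut corner at +x, +y. It is to be left alone.
Mind the look-alikes: they are no part of the job. What is shaped like the box_new but blue or red is not meant. Leave any pink look-alike of the part that bears box_mid_center alone.

How it is judged:
On the way:
1. the single box lies squarely on the column, released (horizontal distance between box_new_center and box_mid_center below 0.01 m and horizontal distance between box_mid_center and box_low_center below 0.01 m and z of box_new_center in the frame of box_mid_center between 0.032 and 0.04 m and z of box_mid_center in the frame of box_low_center between 0.032 and 0.04 m and angle between the y axis of box_new_center and the y axis of box_mid_center, either way round below 0.12 rad and angle between box_new_center's own z axis and vertical below 0.08 rad and height (world z) of box_low_center below 0.03 m and contact force between the fingers and box_new below 0.1 N and linear speed of box_new below 0.02 m/s), for 0.3 s.
At the end, for the whole second after the job is handed in: Boxes in one column (centres within 10 mm, top turned < 0.12 rad), released. Right plate held by clear glass, 17-100 mm over the lid, label up, level within 0.15 rad, centred within 25 mm, along the boxes within 0.20 rad, frosted end right. Other plate within 20 mm of its start (horizontal distance between box_new_center and box_mid_center below 0.01 m and horizontal distance between box_mid_center and box_low_center below 0.01 m and z of box_new_center in the frame of box_mid_center between 0.032 and 0.04 m and z of box_mid_center in the frame of box_low_center between 0.032 and 0.04 m and angle between the y axis of box_new_center and the y axis of box_mid_center, either way round below 0.12 rad and angle between box_new_center's own z axis and vertical below 0.08 rad and height (world z) of box_low_center below 0.03 m and contact force between the fingers and box_new below 0.1 N and distance of other_plate_center from where it was at the start of the episode below 0.02 m and contact force between the fingers and plate above 1 N and contact force between plate and box_new below 0.05 N and z of plate_center in the frame of box_new_center between 0.038 and 0.121 m and horizontal distance between plate_center and box_mid_center below 0.025 m and y of plate_frost in the frame of box_mid_center below -0.008 m and angle between the x axis of plate_center and the y axis of box_mid_center, either way round below 0.2 rad and angle between plate_center's own z axis and vertical below 0.15 rad and x of the grasp point in the frame of plate_center below 0.02 m and linear speed of plate below 0.02 m/s); the arm keeps its last pose, push and grip.
It fails at once if the plate lying label side down is disturbed (distance of other_plate_center from where it was at the start of the episode above 0.02 m).
It also fails if it takes over 58 s, if anything falls off the work surface, if the arm or the gripper's body presses on something with over 40 N, if the wrist force passes 120 N, or if a joint passes its speed limit or range.

## Robot

A 6-joint arm with a two-finger parallel gripper is mounted at the origin on a cart in front of the work surface, level with it; the furniture and walls round the work are solid. World frame = base frame: x ahead of the robot, y to its left, z up, the work surface at z = 0. Lengths are in m, angles in rad, forces in N, time in s.
With the tool pointing down it reaches from about 0.35 to 0.975 m from the base axis. Payload 4.9 kg.
Tool frame: the origin (TCP) lies at the very end of the fingers, on their centre line; the grasp point (between the pads) lies 19 mm behind it; z points along the fingers, x is the direction in which the jaws open and shut, and the axes are right-handed (so a half turn about z gives the same grasp; the last joint's range is limited). The gripper opens to 85 mm and grips with 20 to 120 N. Pads are 22 mm wide; open, the fingers measure 114 mm over their backs; the gripper's body (76 mm by 85 mm) begins 54 mm behind the grasp point. The pads swing forward as they close: fully open they stand 13 mm farther back than shut.
Start: joints at [1.195, 0.053, 1.613, -0, 1.476, -0.119], TCP at [0.159, 0.604, 0.231] pointing down, gripper open.
Joint ranges: [-3.01, 3.01], [-1.01, 2.22], [0.06, 2.58], [-1.02, 4.17], [0.09, 2.62], [-3.14, 3.14]. Speed limits (rad/s): [2.57, 2.57, 3.14, 3.14, 3.14, 3.14].

## Interface

Orientations are given as a unit quaternion [w, x, y, z].
In Python, from plant import * gives the robot as it stands.
- The arm moves only by the shell command python3 -m inch 'ROWS'. ROWS is text: rows parted by semicolons, each of 7 numbers parted by spaces: the shift along the tool's x, y, z in m, then the turn, a rotation vector about the tool's x, y, z in rad, then the closure, from 0 (fully open) to 1 (shut). A call has 1 to 10 rows; each row shifts and turns the commanded pose from where the row before left it, along the tool's axes as they then stand; what a row does not reach is not made up. A row lasts 1/12 s, in which the tool goes at most 41.7 mm and 7.16 degrees, less where a joint would pass 70% of its speed; a pose out of reach is approached as far as the arm can. A call with a gripper value outside its range is refused whole. The fingers move at their own pace and stop on an object; the grip force is fixed at half the most. Time passes only in rows, so rows that do not move let the fingers close. It gives the time, the measured TCP pose, the force and the opening at its end, in the units of the state.
- state(): the state, without advancing time (a new reading comes with each control period).
- grab_frame(name): name is "side" or "top"; returns the picture (480x640x3 uint8, blue, green, red); there is no depth.
- camera_info(name): a dict with "vertical_fov" (degrees; the focal length in pixels is half the picture's height over the tangent of half this angle, whatever the lens; pixels are square), "cx", "cy" (the principal point, pixels), "origin" and "rotation" of the camera in the world. Camera axes: x right, y down, z forward; pixel columns grow to the right and rows downward; lengths in m; the calibration is good to about 2 mm. A picture is of the moment at which its call begins. camera_info takes no time and is no camera call.
- job_done(): hands the job in, once; it reports no verdict.
The state is a dict: "time": time; "joint_pos": joint angles; "joint_vel": joint speeds; "joint_efforts": joint torques, N m; "tool_pos": TCP position; "tool_rot": TCP orientation; "contact_force": force on the tool from outside, world axes, zero at the start; "ft_torque": the same for the moment, N m; "gripper_width": opening from 0.0 (shut) to 1.0 (fully open).
Only numpy, scipy, OpenCV 4.12 (cv2) and the standard library are available. Lean on these libraries where they do the work, as an engineer would, in place of code of your own. Each camera call takes 0.05 s, during which the arm holds its last target.

## Working session

There is one attempt and no reset: what is moved stays moved. The work goes in short steps, Python scripts to look and compute and a shell command to move; the robot and the scene stay as the last step left them, time stands still between calls to the robot, and variables do not carry over. Pictures are saved under pics/ and viewed, and the job is handed in when it is done.

```bash
ls; mkdir -p pics
python3 - <<'E'
from plant import *
import cv2
for n in ("side","top"):
    im=grab_frame(n); cv2.imwrite(f"pics/{n}0.png",im); print(camera_info(n))
print(state())
E
```

```text
pics
{'vertical_fov': 44.838588999591856, 'cx': 322.5596839160583, 'cy': 242.11512994627745, 'origin': array([ 0.16051462, -0.62771066,  0.98927032]), 'rotation': array([-0.3024083 ,  0.90669256, -0.28094465,  0.08676367])}
{'vertical_fov': 54.852203760698146, 'cx': 320.710139951011, 'cy': 229.6408751937268, 'origin': array([ 0.39633564, -0.05515817,  0.9855908 ]), 'rotation': array([ 0.04964429, -0.69884773,  0.71061101, -0.06464749])}
{'time': 0.1, 'joint_pos': array([ 1.19499209e+00,  5.32981273e-02,  1.61419072e+00, -9.78773826e-06,
        1.47602906e+00, -1.18975067e-01]), 'joint_vel': array([-0.00092499, -0.00052636, -0.00483807, -0.00065628, -0.00214976,
       -0.00032621]), 'joint_efforts': array([-1.23297345e-04, -3.94901383e+01, -3.71365607e+01, -1.62516071e-04,
        3.88324013e-03, -5.82368202e-06]), 'tool_pos': array([0.15852976, 0.60395408, 0.23016113]), 'tool_rot': array([ 4.97460638e-04,  7.91837401e-01,  6.10731205e-01, -8.24143663e-04]), 'contact_force': array([-0.31926068, -0.08324665, -0.39790177]), 'ft_torque': array([ 0.02044913, -0.03835546,  0.0196183 ]), 'gripper_width': 1.0036763289461965}
```

View pics/top0.png

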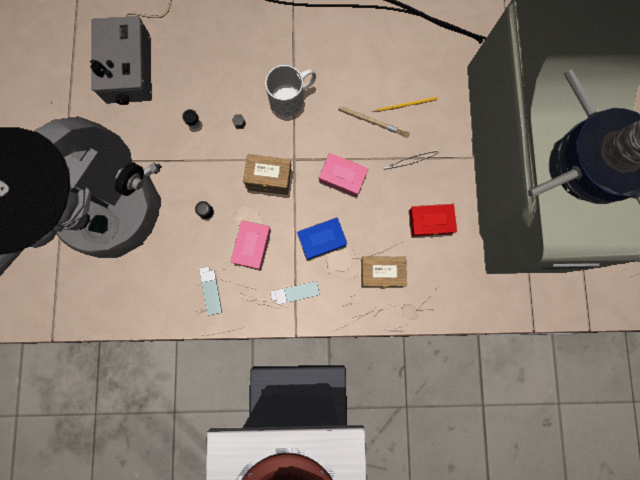

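View pics/side0.png

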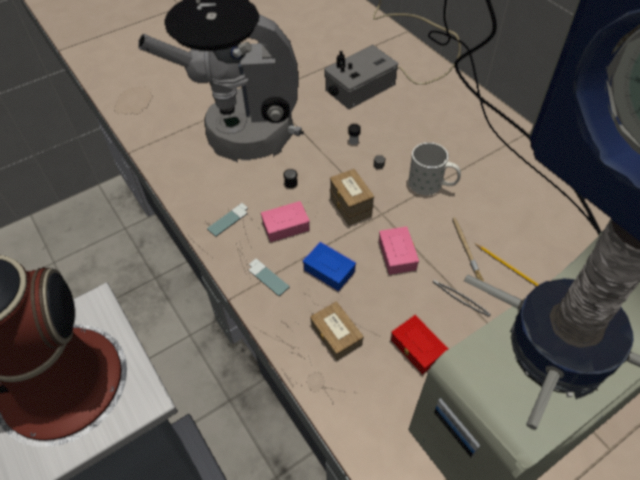

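Run:
```python
import cv2,numpy as np
t=cv2.imread("pics/top0.png"); s=cv2.imread("pics/side0.png")
def c(im,x,y,w,h,k): return cv2.resize(im[y:y+h,x:x+w],None,fx=k,fy=k,interpolation=cv2.INTER_CUBIC)
cv2.imwrite("pics/c_plates.png",c(t,190,255,135,70,5.9))
cv2.imwrite("pics/c_boxes.png",np.vstack([c(t,235,145,70,55,8)]))
cv2.imwrite("pics/c_new.png",c(t,350,245,70,50,8))
cv2.imwrite("pics/c_splates.png",c(s,200,195,100,105,5.5))
cv2.imwrite("pics/c_sbox.png",c(s,300,160,90,200,3))
```

```text
(no output)
```

View pics/c_plates.png

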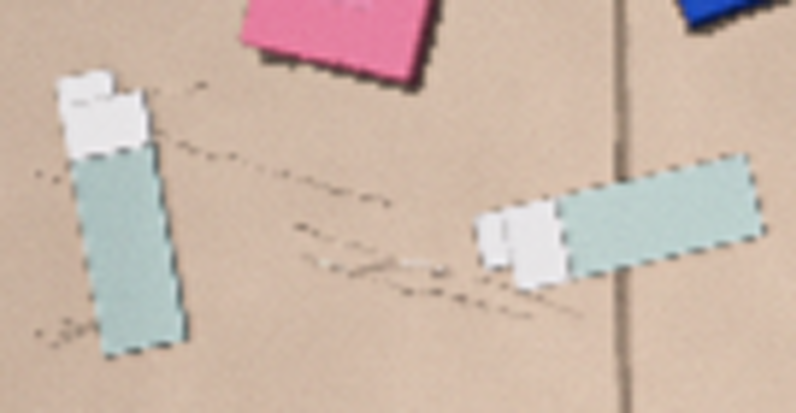

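View pics/c_boxes.png

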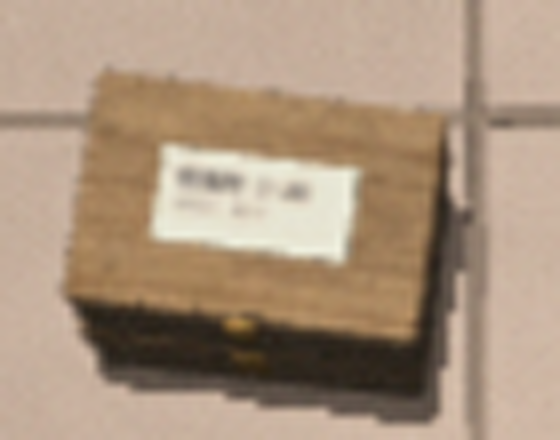

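View pics/c_new.png

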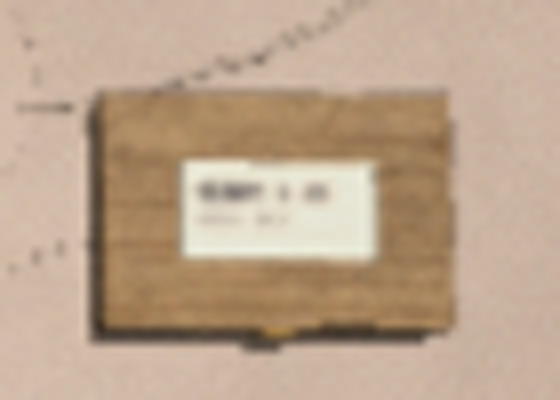

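View pics/c_splates.png

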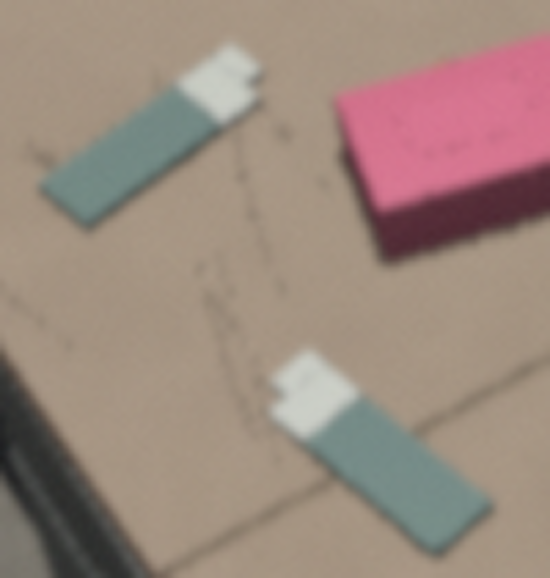

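View pics/c_sbox.png

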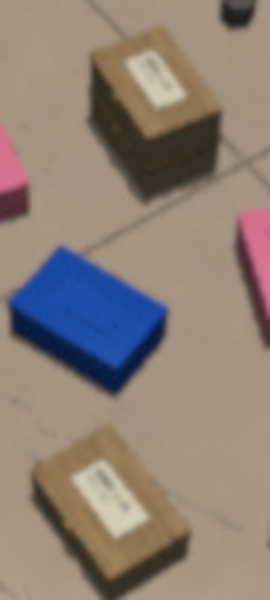

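```bash
cat > h.py <<'E'
import numpy as np
from plant import *
from scipy.spatial.transform import Rotation as R
def ray(n,px,z):
    c=camera_info(n); f=240/np.tan(np.radians(c["vertical_fov"]/2))
    Rm=R.from_quat(c["rotation"],scalar_first=True).as_matrix()
    px=np.atleast_2d(px)
    d=np.c_[(px[:,0]-c["cx"])/f,(px[:,1]-c["cy"])/f,np.ones(len(px))]@Rm.T
    o=c["origin"]; return o+d*((z-o[2])/d[:,2])[:,None]
def crop(uv,k,ox,oy): return (np.array(uv)+.5)/k-.5+[ox,oy]
def rep(name,P):
    # P in order TL,TR,BR,BL
    P=P[:,:2]; c=P.mean(0); e=lambda a,b:P[b]-P[a]
    print(name,"centre",c.round(4),"sides",[round(float(np.linalg.norm(e(i,(i+1)%4))),4) for i in range(4)],"angles",[round(float(np.arctan2(*e(a,b)[::-1])),3) for a,b in((3,0),(2,1),(1,0),(2,3))])
E
python3 - <<'E'
from h import *
rep("col top",ray("top",crop([(103,72),(445,115),(413,338),(68,293)],8,235,145),.072))
rep("col side",ray("side",crop([(92,55),(160,27),(222,110),(150,137)],3,300,160),.072))
rep("new top",ray("top",crop([(105,92),(448,92),(450,330),(105,327)],8,350,245),.036))
rep("new side",ray("side",crop([(35,465),(108,427),(187,533),(110,577)],3,300,160),.036))
rep("A top",ray("top",crop([(57,77),(140,62),(187,340),(106,356)],5.9,190,255),.006))
rep("A side",ray("side",crop([(230,42),(276,83),(90,228),(42,187)],5.5,200,195),.006))
rep("B top",ray("top",crop([(475,212),(745,153),(765,235),(490,296)],5.9,190,255),.006))
s=state(); m=R.from_quat(s["tool_rot"],scalar_first=True).as_matrix(); print(m.round(3))
E
```

```text
col top centre [0.6701 0.0319] sides [0.0884, 0.0593, 0.0883, 0.0589] angles [-0.144, -0.145, 1.429, 1.424]
col side centre [0.6671 0.0294] sides [0.0562, 0.0896, 0.0561, 0.0864] angles [1.445, 1.444, 3.044, 2.987]
new top centre [ 0.4635 -0.2058] sides [0.0889, 0.0612, 0.0885, 0.0603] angles [-0.033, -0.04, 1.555, 1.545]
new side centre [ 0.4616 -0.2078] sides [0.0533, 0.0883, 0.0552, 0.0892] angles [1.512, 1.534, 3.078, 3.095]
A top centre [0.4321 0.1558] sides [0.0298, 0.1, 0.0287, 0.1003] angles [0.195, 0.184, 1.735, 1.746]
A side centre [0.4294 0.1532] sides [0.0298, 0.0984, 0.0293, 0.1] angles [0.233, 0.229, 1.723, 1.776]
B top centre [ 0.4233 -0.0201] sides [0.0982, 0.0299, 0.0996, 0.03] angles [0.177, 0.224, 1.768, 1.769]
[[ 0.254  0.967 -0.001]
 [ 0.967 -0.254 -0.002]
 [-0.002 -0.    -1.   ]]
```

Candidates in the top view. Plates: A at (211,291) and B at (295,292). A's notch is on the right when its frosted end points away, so A is label up and is the one to take. B's notch is on the left, so it is face down and stays. Boxes: the wooden single box is at (384,271) and the wooden column of two at (268,173). The pink, blue and red ones are decoys. The crops confirm all of this. First I'll move clear of the microscope.

```bash
cat > go.py <<'E'
# prints the shift (tool axes) and turn about tool z still needed: go.py x y z yaw(tool x)
import sys
from h import *
x,y,z,yaw=map(float,sys.argv[1:5]); s=state()
M=R.from_quat(s["tool_rot"],scalar_first=True).as_matrix()
d=np.array([x,y,z])-s["tool_pos"]; cur=np.arctan2(M[1,0],M[0,0])
T=R.from_euler("z",yaw).as_matrix()@np.diag([1,-1,-1.])
print("t",round(s["time"],2),"pos",s["tool_pos"].round(4),"yaw",round(cur,3),"q",s["joint_pos"].round(2),"F",s["contact_force"].round(1),"w",round(s["gripper_width"],3))
print("shift tool",(M.T@d).round(4),"dist",round(float(np.linalg.norm(d)),3),"turn rotvec",R.from_matrix(M.T@T).as_rotvec().round(3))
print("shift after turning",(T.T@d).round(4))
E
python3 -m inch '-.0244 .0189 -.005 0 0 0 0; -.0244 .0189 -.005 0 0 0 0; -.0244 .0189 -.005 0 0 0 0; -.0244 .0189 -.005 0 0 0 0; -.0244 .0189 -.005 0 0 0 0; -.0244 .0189 -.005 0 0 0 0; -.0244 .0189 -.005 0 0 0 0; -.0244 .0189 -.005 0 0 0 0; -.0244 .0189 -.005 0 0 0 0; -.0244 .0189 -.005 0 0 0 0'
python3 go.py .42 0 .25 -.035
```

```text
time: 0.93
tool_pos: [0.2796, 0.319, 0.281]
tool_rot: [0.0, 0.792, 0.611, -0.0]
contact_force: [0.4, 0.7, 1.2]
gripper_width: 0.998
t 0.93 pos [0.2796 0.319  0.281 ] yaw 1.315 q [ 0.68 -0.48  1.99 -0.    1.64 -0.64] F [0.4 0.7 1.2] w 0.998
shift tool [-0.273   0.2167  0.0311] dist 0.35 turn rotvec [0.00e+00 1.00e-03 1.35e+00]
shift after turning [0.1515 0.3139 0.031 ]
```

```bash
python3 -m inch '-.0273 .0217 .003 0 0 0 0; -.0273 .0217 .003 0 0 0 0; -.0273 .0217 .003 0 0 0 0; -.0273 .0217 .003 0 0 0 0; -.0273 .0217 .003 0 0 0 0; -.0273 .0217 .003 0 0 0 0; -.0273 .0217 .003 0 0 0 0; -.0273 .0217 .003 0 0 0 0; -.0273 .0217 .003 0 0 0 0; -.0273 .0217 .003 0 0 0 0'
python3 -m inch '0 0 0 0 0 .122 0; 0 0 0 0 0 .122 0; 0 0 0 0 0 .122 0; 0 0 0 0 0 .122 0; 0 0 0 0 0 .122 0; 0 0 0 0 0 .122 0; 0 0 0 0 0 .122 0; 0 0 0 0 0 .122 0; 0 0 0 0 0 .122 0; 0 0 0 0 0 .122 0'
python3 go.py .4625 -.207 .15 -.035
```

```text
time: 1.77
tool_pos: [0.4202, -0.0005, 0.2508]
tool_rot: [-0.0, 0.792, 0.611, 0.0]
contact_force: [0.6, 0.3, 0.7]
gripper_width: 0.999
time: 2.6
tool_pos: [0.4198, 0.0014, 0.2508]
tool_rot: [-0.0, 0.999, 0.044, -0.0]
contact_force: [0.1, 0.3, 0.1]
gripper_width: 1.002
t 2.6 pos [0.4198 0.0014 0.2508] yaw 0.088 q [-0.17 -0.48  2.04  0.    1.59 -0.26] F [0.1 0.3 0.1] w 1.002
shift tool [0.0243 0.2114 0.1007] dist 0.235 turn rotvec [-0.     0.001  0.123]
shift after turning [0.05   0.2068 0.1008]
```

```bash
python3 -m inch '0 0 0 0 0 .122 0; .0071 .0295 .0144 0 0 0 0; .0071 .0295 .0144 0 0 0 0; .0071 .0295 .0144 0 0 0 0; .0071 .0295 .0144 0 0 0 0; .0071 .0295 .0144 0 0 0 0; .0071 .0295 .0144 0 0 0 0; .0071 .0295 .0144 0 0 0 0; 0 0 0 0 0 0 0'
python3 go.py .4625 -.207 .01 -.035
python3 - <<'E'
from h import *
import cv2
t=grab_frame("top"); s=grab_frame("side")
cv2.imwrite("pics/t1.png",cv2.resize(t[180:360,260:500],None,fx=3,fy=3)); cv2.imwrite("pics/s1.png",cv2.resize(s[220:400,220:460],None,fx=3,fy=3))
E
```

```text
time: 3.35
tool_pos: [0.4625, -0.2095, 0.1466]
tool_rot: [-0.001, 1.0, -0.016, -0.003]
contact_force: [-0.3, 0.6, -0.2]
gripper_width: 0.996
t 3.35 pos [ 0.4625 -0.2095  0.1466] yaw -0.032 q [-0.57 -0.16  1.96 -0.    1.35 -0.54] F [-0.3  0.6 -0.2] w 0.996
shift tool [ 0.0007 -0.0023  0.1366] dist 0.137 turn rotvec [-0.001  0.005  0.003]
shift after turning [-1.000e-04 -2.500e-03  1.366e-01]
```

View pics/t1.png

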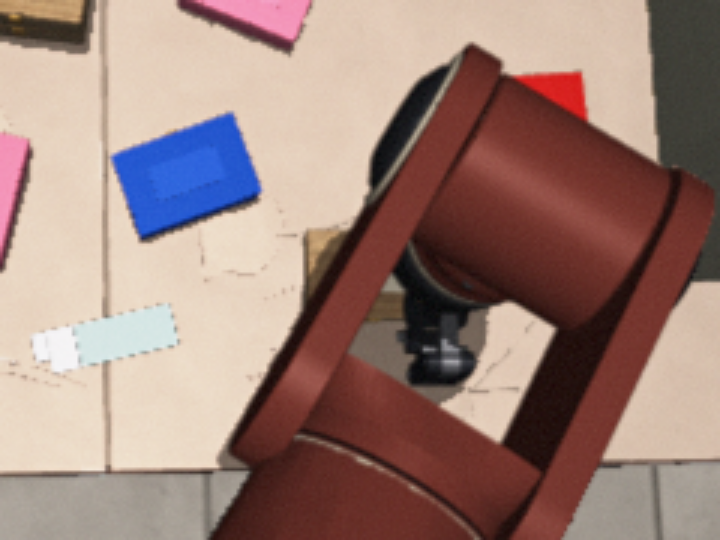

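View pics/s1.png

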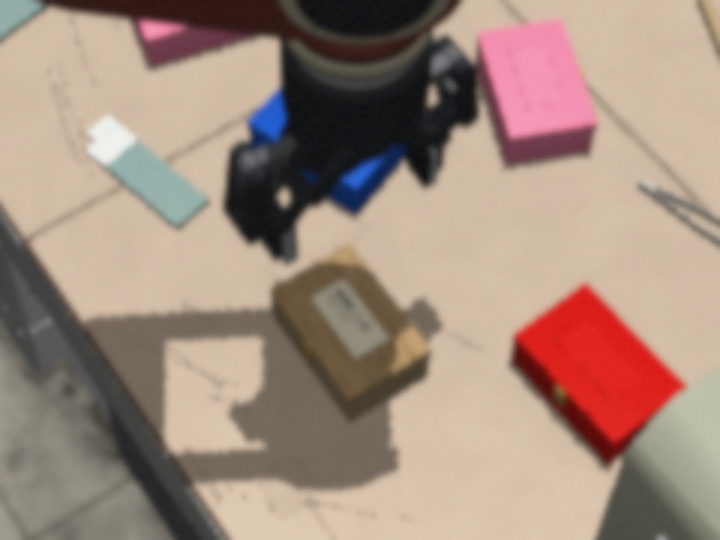

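```bash
python3 - <<'E'
from h import *
print(ray("side",crop([(287,256),(430,184)],3,220,220),.157))
E
python3 -m inch '0 -.002 .027 0 0 0 0; 0 0 .027 0 0 0 0; 0 0 .027 0 0 0 0; 0 0 .027 0 0 0 0; 0 0 .012 0 0 0 0; 0 0 .008 0 0 0 0; 0 0 0.005 0 0 0 0; 0 0 0 0 0 0 0'
python3 go.py .4625 -.207 .01 -.035
```

```text
[[ 0.41754462 -0.20952998  0.157     ]
 [ 0.51028225 -0.21642936  0.157     ]]
time: 4.12
tool_pos: [0.4644, -0.2043, 0.0178]
tool_rot: [0.0, 1.0, -0.014, 0.0]
contact_force: [-0.9, -0.4, -0.4]
gripper_width: 1.001
t 4.12 pos [ 0.4644 -0.2043  0.0178] yaw -0.028 q [-0.56  0.01  2.04  0.    1.09 -0.53] F [-0.9 -0.4 -0.4] w 1.001
shift tool [-0.0018  0.0028  0.0078] dist 0.009 turn rotvec [ 0.    -0.     0.007]
shift after turning [-0.0018  0.0028  0.0078]
```

```bash
python3 -m inch '-.001 .001 .007 0 0 0 0; 0 0 0 0 0 0 .3; 0 0 0 0 0 0 .6;0 0 0 0 0 0 1;0 0 0 0 0 0 1;0 0 0 0 0 0 1;0 0 0 0 0 0 1;0 0 0 0 0 0 1;0 0 0 0 0 0 1'
python3 go.py .4625 -.207 .15 -.035
```

```text
time: 4.87
tool_pos: [0.4638, -0.206, 0.0115]
tool_rot: [0.001, 1.0, -0.014, 0.001]
contact_force: [0.1, 0.1, 4.9]
gripper_width: 0.699
t 4.87 pos [ 0.4638 -0.206   0.0115] yaw -0.028 q [-0.56  0.02  2.04 -0.    1.08 -0.54] F [0.1 0.1 4.9] w 0.699
shift tool [-0.0011  0.0012 -0.1385] dist 0.138 turn rotvec [ 0.001 -0.002  0.007]
shift after turning [-0.0013  0.001  -0.1385]
```

```bash
python3 -m inch '0 0 0 0 0 0 1;0 0 0 0 0 0 1;0 0 -.005 0 0 0 1;0 0 -.02 0 0 0 1;0 0 -.03 0 0 0 1;0 0 -.035 0 0 0 1;0 0 -.035 0 0 0 1;0 0 -.02 0 0 0 1;0 0 0 0 0 0 1;0 0 0 0 0 0 1'
python3 go.py .669 .032 .16 -.141
python3 - <<'E'
from h import *
import cv2
s=grab_frame("side")
cv2.imwrite("pics/s2.png",cv2.resize(s[220:400,220:460],None,fx=3,fy=3))
E
```

```text
time: 5.7
tool_pos: [0.4633, -0.2056, 0.1561]
tool_rot: [0.0, 1.0, -0.014, 0.001]
contact_force: [-0.2, 0.3, -2.0]
gripper_width: 0.699
t 5.7 pos [ 0.4633 -0.2056  0.1561] yaw -0.028 q [-0.56 -0.18  1.96  0.    1.36 -0.54] F [-0.2  0.3 -2. ] w 0.699
shift tool [ 0.199  -0.2432 -0.0038] dist 0.314 turn rotvec [ 0.001 -0.001  0.113]
shift after turning [ 0.1703 -0.2641 -0.0039]
```

View pics/s2.png

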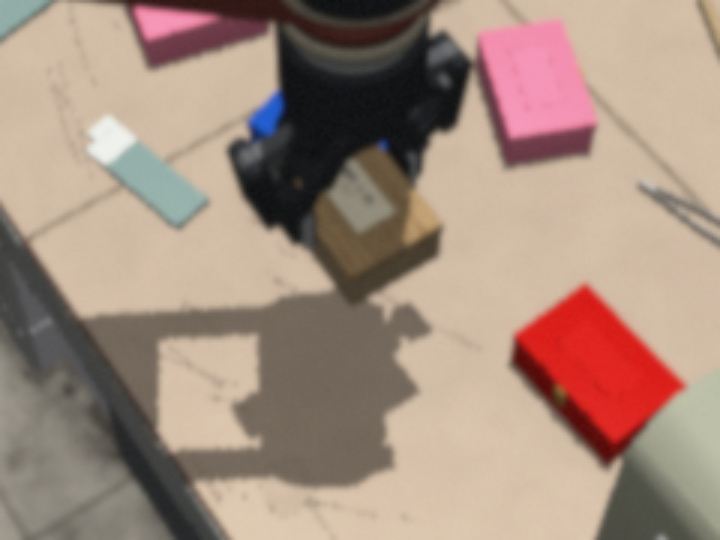

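```bash
python3 -m inch '0 0 0 0 0 .112 1; .0170 -.0264 0 0 0 0 1; .0170 -.0264 0 0 0 0 1; .0170 -.0264 0 0 0 0 1; .0170 -.0264 0 0 0 0 1; .0170 -.0264 0 0 0 0 1; .0170 -.0264 0 0 0 0 1; .0170 -.0264 0 0 0 0 1; .0170 -.0264 0 0 0 0 1; .0170 -.0264 0 0 0 0 1'
python3 -m inch '.0170 -.0264 0 0 0 0 1; 0 0 0 0 0 0 1;0 0 0 0 0 0 1;0 0 0 0 0 0 1'
python3 go.py .669 .032 .0835 -.141
```

```text
time: 6.58
tool_pos: [0.6464, 0.0101, 0.1512]
tool_rot: [-0.0, 0.998, -0.07, -0.003]
contact_force: [-1.0, -0.4, -1.1]
gripper_width: 0.699
time: 6.92
tool_pos: [0.6664, 0.0321, 0.1524]
tool_rot: [0.0, 0.998, -0.07, -0.003]
contact_force: [-0.4, 0.4, -0.9]
gripper_width: 0.697
t 6.92 pos [0.6664 0.0321 0.1524] yaw -0.14 q [-0.06  0.21  1.57 -0.    1.36  0.08] F [-0.4  0.4 -0.9] w 0.697
shift tool [ 0.0029 -0.0003  0.0689] dist 0.069 turn rotvec [0.001 0.005 0.001]
shift after turning [ 0.0026 -0.0003  0.0689]
```

```bash
python3 -m inch '.003 0 .018 0 0 0 1; 0 0 .018 0 0 0 1; 0 0 .014 0 0 0 1; 0 0 0 0 0 0 1; 0 0 0 0 0 0 1;0 0 0 0 0 0 1'
python3 go.py .669 .032 .0835 -.141
python3 - <<'E'
from h import *
import cv2
s=grab_frame("side");t=grab_frame("top")
cv2.imwrite("pics/s3.png",cv2.resize(s[120:260,270:430],None,fx=5,fy=5)[:600,:800]);cv2.imwrite("pics/t3.png",cv2.resize(t[120:240,200:360],None,fx=5,fy=5))
E
```

```text
time: 7.42
tool_pos: [0.6712, 0.0313, 0.1061]
tool_rot: [0.0, 0.998, -0.07, 0.0]
contact_force: [-0.4, 0.1, -0.1]
gripper_width: 0.7
t 7.42 pos [0.6712 0.0313 0.1061] yaw -0.141 q [-0.06  0.26  1.6  -0.    1.28  0.08] F [-0.4  0.1 -0.1] w 0.7
shift tool [-0.0023 -0.0004  0.0226] dist 0.023 turn rotvec [ 0.    -0.001  0.   ]
shift after turning [-0.0023 -0.0004  0.0226]
```

View pics/s3.png

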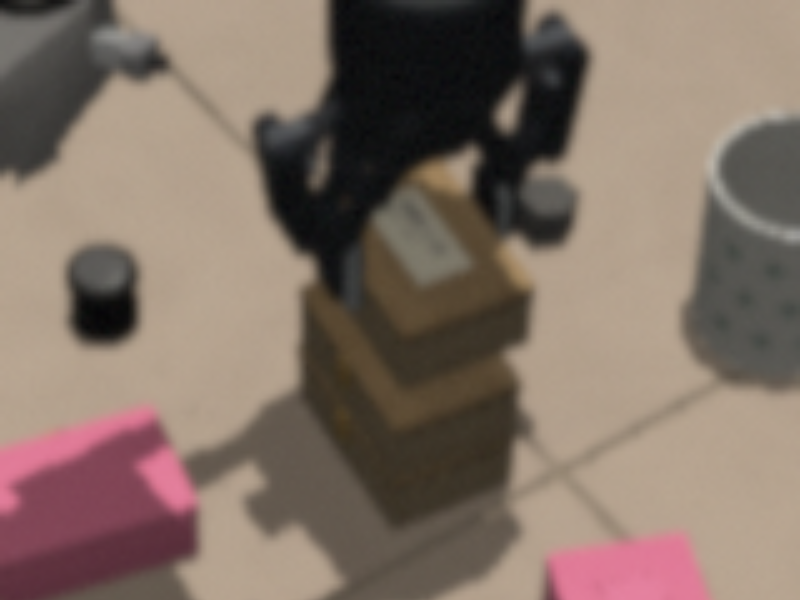

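View pics/t3.png

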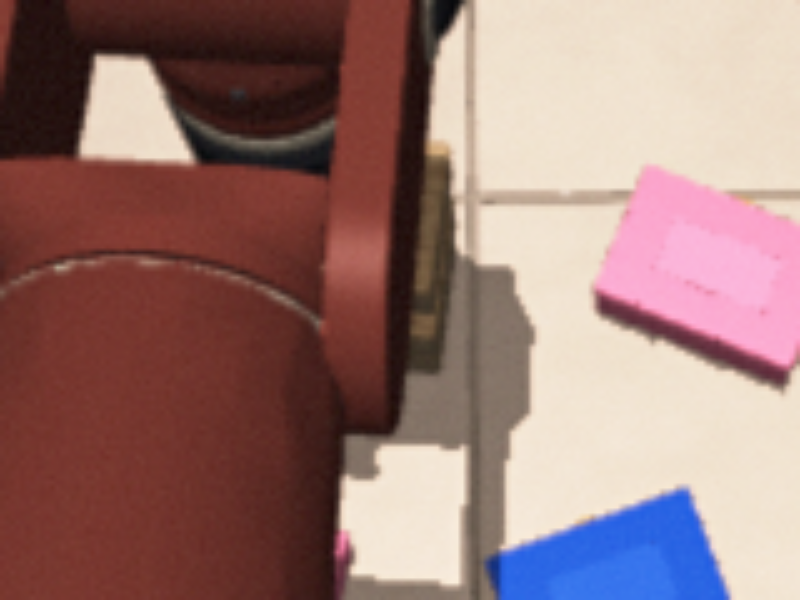

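Run:
```python
from h import *
m=ray("side",crop([(400,430),(517,378)],5,270,120),.072)
n=ray("side",crop([(405,335),(530,290)],5,270,120),.1306)
n2=ray("side",crop([(403,388),(524,342)],5,270,120),.0946)
print(m,n,n2,n-m,n2-m)
```

```text
[[ 0.633312   -0.01044953  0.072     ]
 [ 0.69002782 -0.01527899  0.072     ]] [[ 0.63349563 -0.01110439  0.1306    ]
 [ 0.68872951 -0.02008139  0.1306    ]] [[ 0.63572343 -0.00823442  0.0946    ]
 [ 0.69121682 -0.01634144  0.0946    ]] [[ 0.00018363 -0.00065486  0.0586    ]
 [-0.00129831 -0.0048024   0.0586    ]] [[ 0.00241143  0.0022151   0.0226    ]
 [ 0.001189   -0.00106245  0.0226    ]]
```

```bash
python3 -m inch '-.0015 0 .012 0 0 0 1; 0 0 .006 0 0 0 1; 0 0 .003 0 0 0 1; 0 0 0 0 0 0 1;0 0 0 0 0 0 1;0 0 0 0 0 0 1'
python3 go.py .669 .032 .0835 -.141
```

```text
time: 8.02
tool_pos: [0.6694, 0.0321, 0.084]
tool_rot: [0.0, 0.998, -0.07, -0.0]
contact_force: [0.2, 0.0, -1.1]
gripper_width: 0.702
t 8.02 pos [0.6694 0.0321 0.084 ] yaw -0.14 q [-0.06  0.28  1.61 -0.    1.25  0.08] F [ 0.2  0.  -1.1] w 0.702
shift tool [-0.0004  0.0002  0.0005] dist 0.001 turn rotvec [0.    0.001 0.001]
shift after turning [-0.0004  0.0002  0.0005]
```

```bash
python3 -m inch '0 0 .001 0 0 0 1; 0 0 0 0 0 0 1; 0 0 0 0 0 0 .2;0 0 0 0 0 0 0;0 0 0 0 0 0 0;0 0 0 0 0 0 0; 0 0 0 0 0 0 0; 0 0 0 0 0 0 0; 0 0 0 0 0 0 0'
python3 go.py .669 .032 .2 -.141
```

```text
time: 8.77
tool_pos: [0.6697, 0.032, 0.0836]
tool_rot: [-0.0, 0.998, -0.07, 0.0]
contact_force: [0.5, 0.4, -0.1]
gripper_width: 0.999
t 8.77 pos [0.6697 0.032  0.0836] yaw -0.14 q [-0.06  0.28  1.61  0.    1.25  0.08] F [ 0.5  0.4 -0.1] w 0.999
shift tool [-7.000e-04  1.000e-04 -1.164e-01] dist 0.116 turn rotvec [-0.    -0.     0.001]
shift after turning [-7.000e-04  1.000e-04 -1.164e-01]
```

```bash
python3 -m inch '0 0 -.01 0 0 0 0; 0 0 -.02 0 0 0 0; 0 0 -.035 0 0 0 0; 0 0 -.035 0 0 0 0; 0 0 -.035 0 0 0 0; 0 0 -.015 0 0 0 0;0 0 0 0 0 0 0'
python3 - <<'E'
from h import *
import cv2
im=cv2.imread("pics/top0.png"); hsv=cv2.cvtColor(im,cv2.COLOR_BGR2HSV)
b,g,r=[im[...,i].astype(int) for i in range(3)]
m=((g-r>8)).astype(np.uint8); m[:,:195]=0;m[:,325:]=0;m[:255]=0;m[325:]=0
n,l,st,ce=cv2.connectedComponentsWithStats(m)
for i in range(1,n):
    if st[i,4]>200:
        ys,xs=np.where(l==i); P=ray("top",np.c_[xs,ys],.006)[:,:2]
        rr=cv2.minAreaRect((P*1000).astype(np.float32)); c=P.mean(0); w,v=np.linalg.eigh(np.cov((P-c).T))
        print(st[i],c.round(4),"yaw",np.arctan(v[1,1]/v[0,1]).round(3),rr)
s=grab_frame("side")
cv2.imwrite("pics/s4.png",cv2.resize(s[120:240,270:430],None,fx=5,fy=5))
E
python3 go.py .43 .156 .12 1.757
```

```text
time: 9.35
tool_pos: [0.6724, 0.0319, 0.2408]
tool_rot: [-0.0, 0.998, -0.07, 0.006]
contact_force: [0.8, -0.4, 0.2]
gripper_width: 1.004
[203 280  19  35 461] [0.417 0.153] yaw 0.192 ((417.25640869140625, 153.3108673095703), (68.7802963256836, 29.15593910217285), 11.104264259338379)
[285 282  34  20 444] [ 0.4256 -0.0346] yaw -1.361 ((425.7392883300781, -34.819889068603516), (28.397907257080078, 68.1917495727539), 12.09858226776123)
t 9.4 pos [0.671  0.032  0.2369] yaw -0.14 q [-0.06  0.15  1.49  0.    1.49  0.08] F [ 0.8  0.1 -0.5] w 1.0
shift tool [-0.2566 -0.0892  0.1155] dist 0.295 turn rotvec [ 0.005 -0.004 -1.897]
shift after turning [ 0.1665 -0.2139  0.1169]
```

View pics/s4.png

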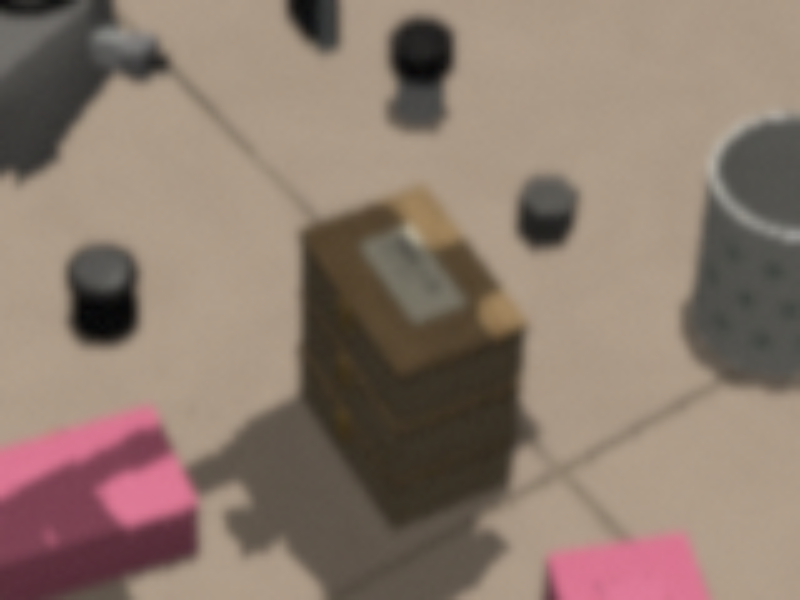

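```bash
python3 -m inch '-.0325 -.0112 0 0 0 0 0; -.0325 -.0112 0 0 0 0 0; -.0325 -.0112 0 0 0 0 0; -.0325 -.0112 0 0 0 0 0; -.0325 -.0112 0 0 0 0 0; -.0325 -.0112 0 0 0 0 0; -.0325 -.0112 0 0 0 0 0; -.0325 -.0112 0 0 0 0 0'
python3 -m inch '0 0 0 0 0 -.119 .4; 0 0 0 0 0 -.119 .4; 0 0 0 0 0 -.119 .4; 0 0 0 0 0 -.119 .4; 0 0 0 0 0 -.119 .4; 0 0 0 0 0 -.119 .4; 0 0 0 0 0 -.119 .4; 0 0 0 0 0 -.119 .4'
python3 -m inch '0 0 0 0 0 -.119 .4; 0 0 0 0 0 -.119 .4; 0 0 0 0 0 -.119 .4; 0 0 0 0 0 -.119 .4; 0 0 0 0 0 -.119 .4; 0 0 0 0 0 -.119 .4; 0 0 0 0 0 -.119 .4; 0 0 0 0 0 -.119 .4; 0 0 0 0 0 0 .4; 0 0 0 0 0 0 .4'
python3 go.py .426 .155 .07 1.761
```

```text
time: 10.07
tool_pos: [0.4219, 0.1572, 0.2302]
tool_rot: [0.001, 0.998, -0.07, -0.003]
contact_force: [0.7, 0.3, -0.1]
gripper_width: 1.001
time: 10.73
tool_pos: [0.4234, 0.1568, 0.2303]
tool_rot: [-0.001, 0.918, 0.398, -0.003]
contact_force: [-0.3, -0.6, 0.8]
gripper_width: 0.603
time: 11.57
tool_pos: [0.4237, 0.1568, 0.2312]
tool_rot: [-0.001, 0.637, 0.771, -0.001]
contact_force: [-0.8, -0.2, 0.2]
gripper_width: 0.6
t 11.57 pos [0.4237 0.1568 0.2312] yaw 1.761 q [ 0.19 -0.38  2.    0.    1.53 -1.57] F [-0.8 -0.2  0.2] w 0.6
shift tool [-0.0022  0.0025  0.1612] dist 0.161 turn rotvec [-0.004 -0.    -0.   ]
shift after turning [-0.0022  0.0019  0.1612]
```

```bash
python3 -m inch '-.002 .002 .03 0 0 0 .4; 0 0 .035 0 0 0 .4; 0 0 .035 0 0 0 .4; 0 0 .035 0 0 0 .4; 0 0 .02 0 0 0 .4; 0 0 0 0 0 0 .4; 0 0 0 0 0 0 .4'
python3 go.py .426 .155 .005 1.761
python3 - <<'E'
from h import *
import cv2
s=grab_frame("side")
cv2.imwrite("pics/s5.png",cv2.resize(s[160:280,180:340],None,fx=5,fy=5))
E
```

```text
time: 12.15
tool_pos: [0.4256, 0.1552, 0.0769]
tool_rot: [-0.001, 0.636, 0.771, -0.002]
contact_force: [0.3, 1.6, 0.8]
gripper_width: 0.603
t 12.15 pos [0.4256 0.1552 0.0769] yaw 1.762 q [ 0.19 -0.22  2.14  0.    1.23 -1.58] F [0.3 1.6 0.8] w 0.603
shift tool [-0.0002  0.0007  0.0719] dist 0.072 turn rotvec [-0.004 -0.     0.001]
shift after turning [-0.0002  0.0004  0.0719]
```

View pics/s5.png

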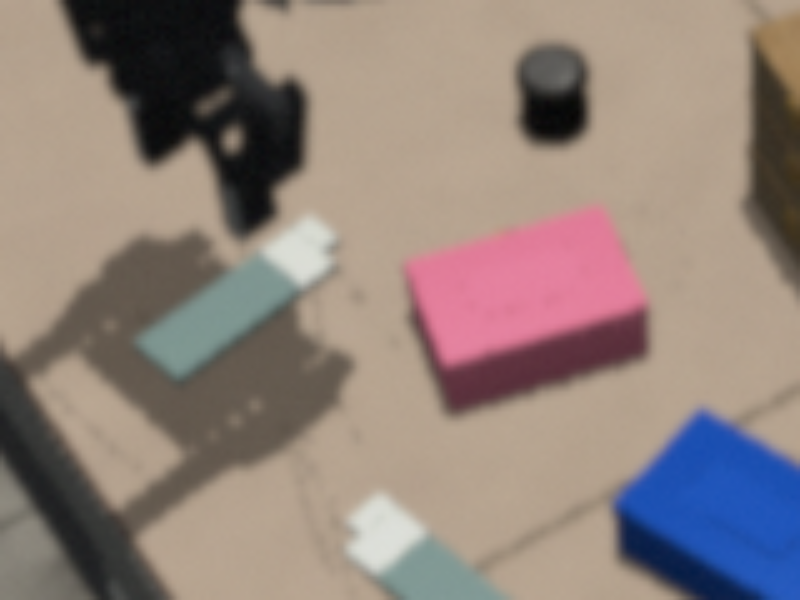

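```bash
python3 -m inch '0 0 .025 0 0 0 .4; 0 0 .02 0 0 0 .4; 0 0 .012 0 0 0 .4; 0 0 .008 0 0 0 .4; 0 0 .005 0 0 0 .4; 0 0 0 0 0 0 .4; 0 0 0 0 0 0 .4'
python3 go.py .426 .155 .005 1.761
```

```text
time: 12.78
tool_pos: [0.4283, 0.1557, 0.0098]
tool_rot: [0.001, 0.636, 0.772, 0.001]
contact_force: [0.1, -0.7, -0.1]
gripper_width: 0.596
t 12.78 pos [0.4283 0.1557 0.0098] yaw 1.764 q [ 0.19 -0.1   2.16 -0.    1.08 -1.58] F [ 0.1 -0.7 -0.1] w 0.596
shift tool [-0.0002 -0.0023  0.0048] dist 0.005 turn rotvec [0.002 0.    0.003]
shift after turning [-0.0002 -0.0023  0.0048]
```

```bash
python3 -m inch '0 -.002 .003 0 0 0 .4; 0 0 .002 0 0 0 .4; 0 0 0 0 0 0 .5; 0 0 0 0 0 0 .6; 0 0 0 0 0 0 .7; 0 0 0 0 0 0 1; 0 0 0 0 0 0 1; 0 0 0 0 0 0 1; 0 0 0 0 0 0 1; 0 0 0 0 0 0 1'
python3 go.py .426 .155 .005 1.761
```

```text
time: 13.62
tool_pos: [0.4255, 0.1552, 0.0041]
tool_rot: [0.0, 0.636, 0.772, 0.0]
contact_force: [-2.6, 0.1, 6.1]
gripper_width: 0.304
t 13.62 pos [0.4255 0.1552 0.0041] yaw 1.764 q [ 0.19 -0.1   2.17 -0.    1.07 -1.58] F [-2.6  0.1  6.1] w 0.304
shift tool [-0.0002  0.0005 -0.0009] dist 0.001 turn rotvec [0.    0.    0.003]
shift after turning [-0.0002  0.0005 -0.0009]
```

```bash
python3 -m inch '0 0 0 0 0 0 1; 0 0 -.005 0 0 0 1; 0 0 -.01 0 0 0 1; 0 0 -.02 0 0 0 1; 0 0 -.03 0 0 0 1; 0 0 -.03 0 0 0 1; 0 0 0 0 0 0 1; 0 0 0 0 0 0 1; 0 0 0 0 0 0 1'
python3 go.py .669 .032 .18 -.141
python3 - <<'E'
from h import *
import cv2
s=grab_frame("side")
cv2.imwrite("pics/s6.png",cv2.resize(s[120:270,150:350],None,fx=4,fy=4))
E
```

```text
time: 14.37
tool_pos: [0.4249, 0.155, 0.0985]
tool_rot: [0.0, 0.636, 0.772, 0.0]
contact_force: [0.1, 0.5, -1.1]
gripper_width: 0.306
t 14.37 pos [0.4249 0.155  0.0985] yaw 1.764 q [ 0.19 -0.26  2.13  0.    1.27 -1.58] F [ 0.1  0.5 -1.1] w 0.306
shift tool [-0.1676  0.216  -0.0815] dist 0.285 turn rotvec [ 0.    -0.     1.905]
shift after turning [ 0.259   0.0875 -0.0815]
```

View pics/s6.png

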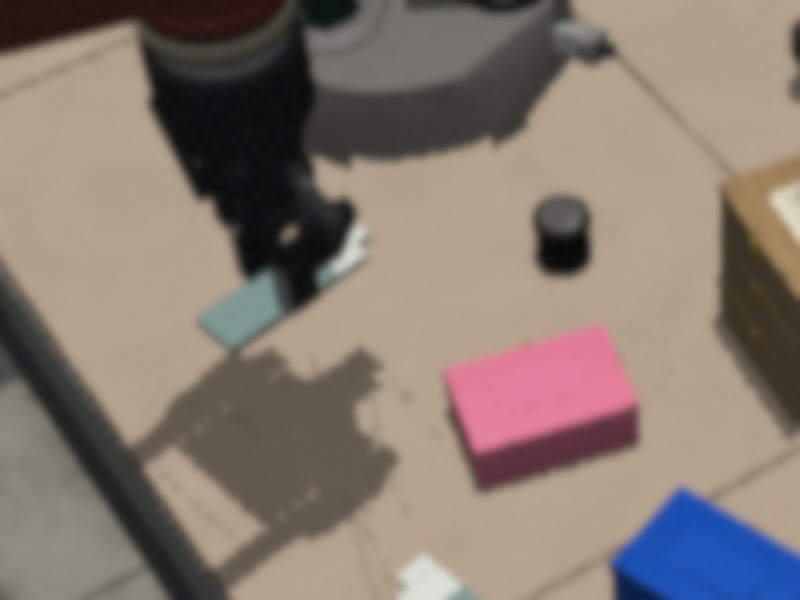

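```bash
python3 -m inch '0 0 -.02 0 0 0 1; 0 0 -.03 0 0 0 1; 0 0 -.03 0 0 0 1; 0 0 -.03 0 0 0 1; 0 0 -.015 0 0 0 1; 0 0 0 0 0 .06 1; 0 0 0 0 0 .12 1; 0 0 0 0 0 .12 1; 0 0 0 0 0 .12 1; 0 0 0 0 0 .12 1'
python3 -m inch '0 0 0 0 0 .12 1; 0 0 0 0 0 .12 1; 0 0 0 0 0 .12 1; 0 0 0 0 0 .12 1; 0 0 0 0 0 .12 1; 0 0 0 0 0 .12 1; 0 0 0 0 0 .12 1; 0 0 0 0 0 .12 1; 0 0 0 0 0 .12 1; 0 0 0 0 0 .12 1'
python3 -m inch '0 0 0 0 0 .12 1; 0 0 0 0 0 .04 1; 0 0 0 0 0 0 1'
python3 go.py .67 .037 .22 -.141
```

```text
time: 15.25
tool_pos: [0.4242, 0.1549, 0.2214]
tool_rot: [-0.001, 0.82, 0.572, -0.002]
contact_force: [-1.1, 0.5, 0.3]
gripper_width: 0.307
time: 16.08
tool_pos: [0.4242, 0.1549, 0.2213]
tool_rot: [0.0, 1.0, 0.009, -0.002]
contact_force: [-0.2, 0.1, -0.3]
gripper_width: 0.305
time: 16.33
tool_pos: [0.4243, 0.1549, 0.2215]
tool_rot: [0.0, 0.998, -0.068, -0.002]
contact_force: [-0.4, 0.3, -0.1]
gripper_width: 0.304
t 16.33 pos [0.4243 0.1549 0.2215] yaw -0.137 q [ 0.19 -0.37  2.01 -0.    1.51  0.32] F [-0.4  0.3 -0.1] w 0.304
shift tool [0.2595 0.0833 0.0006] dist 0.273 turn rotvec [0.001 0.004 0.004]
shift after turning [0.2599 0.0822 0.0015]
```

```bash
python3 -m inch '.0150 .0046 0 0 0 0 1; .0280 .0090 0 0 0 0 1; .0320 .0103 0 0 0 0 1; .0320 .0103 0 0 0 0 1; .0320 .0103 0 0 0 0 1; .0320 .0103 0 0 0 0 1; .0320 .0103 0 0 0 0 1; .0280 .0090 0 0 0 0 1; .0200 .0064 0 0 0 0 1; .0085 .0027 0 0 0 0 1'
python3 -m inch '0 0 0 0 0 0 1; 0 0 0 0 0 0 1; 0 0 0 0 0 0 1'
python3 go.py .67 .037 .162 -.141
```

```text
time: 17.17
tool_pos: [0.6722, 0.0359, 0.2211]
tool_rot: [0.0, 0.998, -0.068, -0.001]
contact_force: [0.1, 0.5, -0.9]
gripper_width: 0.306
time: 17.42
tool_pos: [0.6698, 0.0382, 0.2229]
tool_rot: [-0.0, 0.998, -0.067, -0.001]
contact_force: [-0.6, 0.3, -0.2]
gripper_width: 0.301
t 17.42 pos [0.6698 0.0382 0.2229] yaw -0.135 q [-0.05  0.16  1.51  0.    1.47  0.08] F [-0.6  0.3 -0.2] w 0.301
shift tool [0.0004 0.0012 0.0609] dist 0.061 turn rotvec [-0.     0.002  0.006]
shift after turning [0.0003 0.0011 0.0609]
```

```bash
python3 -m inch '0 .001 .01 0 0 .005 1; 0 0 .02 0 0 0 1; 0 0 .02 0 0 0 1; 0 0 .01 0 0 0 1; 0 0 0 0 0 0 1; 0 0 0 0 0 0 1; 0 0 0 0 0 0 1'
python3 go.py .67 .037 .162 -.141
python3 - <<'E'
from h import *
import cv2
s=grab_frame("side"); t=grab_frame("top")
cv2.imwrite("pics/s7.png",cv2.resize(s[100:240,260:420],None,fx=4.2,fy=4.2,interpolation=2))
cv2.imwrite("pics/t7.png",t)
E
```

```text
time: 18.0
tool_pos: [0.6713, 0.0366, 0.1649]
tool_rot: [-0.0, 0.998, -0.07, 0.001]
contact_force: [0.5, 0.3, 0.4]
gripper_width: 0.304
t 18.0 pos [0.6713 0.0366 0.1649] yaw -0.141 q [-0.06  0.21  1.56 -0.    1.38  0.08] F [0.5 0.3 0.4] w 0.304
shift tool [-0.0013 -0.0002  0.0029] dist 0.003 turn rotvec [-0.    -0.002  0.   ]
shift after turning [-0.0013 -0.0002  0.0029]
```

View pics/s7.png

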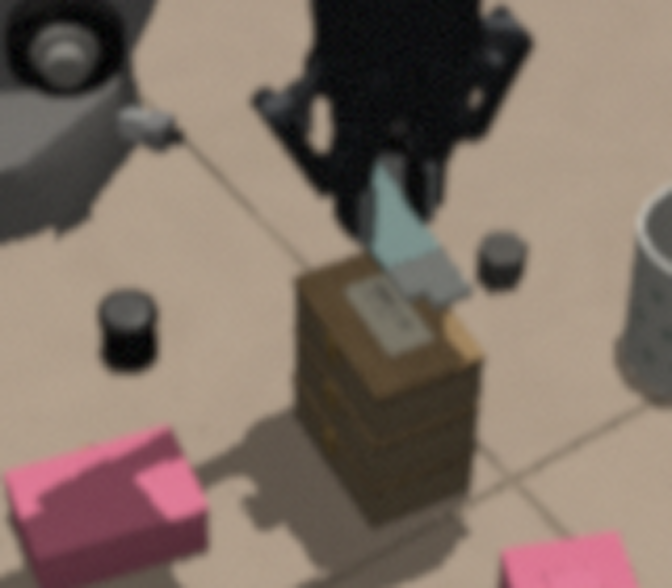

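View pics/t7.png

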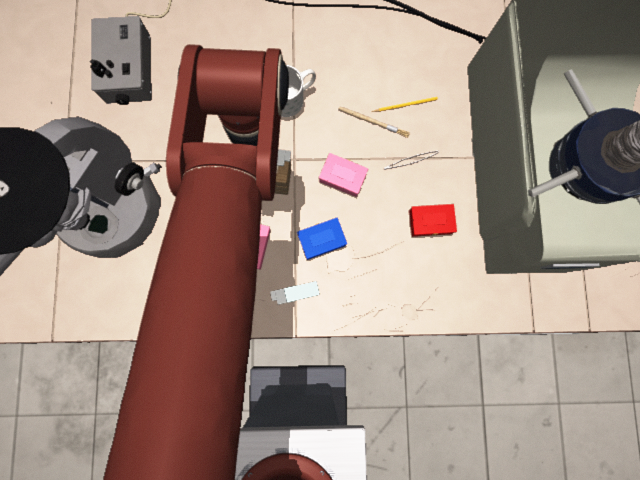

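Run:
```python
from h import *
c=lambda p:crop(p,4.2,260,100)
print("end far corner",ray("side",c([(470,292)]),.167), "exp .678 -.020")
print("frost far start",ray("side",c([(433,250)]),.167),"frost near start",ray("side",c([(386,270)]),.167))
L=ray("side",c([(296,280),(378,398),(483,355)]),.108); print("lid NL,NR,FR",L, "centre",(L[0]+L[2])/2)
M=ray("side",c([(471,488)]),.0); print(M)
```

```text
end far corner [[ 0.67338706 -0.02356398  0.167     ]] exp .678 -.020
frost far start [[0.67550859 0.00796868 0.167     ]] frost near start [[0.64982825 0.01004226 0.167     ]]
lid NL,NR,FR [[ 0.64416262  0.07583447  0.108     ]
 [ 0.63203482 -0.01076755  0.108     ]
 [ 0.69000781 -0.01736673  0.108     ]] centre [0.66708522 0.02923387 0.108     ]
[[ 6.93163698e-01 -1.34344012e-02 -1.11022302e-16]]
```

```bash
python3 -m inch '0 0 0 0 0 0 1; 0 0 0 0 0 0 1; 0 0 0 0 0 0 1; 0 0 0 0 0 0 1; 0 0 0 0 0 0 1; 0 0 0 0 0 0 1'
python3 go.py .67 .037 .162 -.141
python3 - <<'E'
from h import *
print(np.abs(state()["joint_vel"]).max()); print(job_done());
E
```

```text
time: 18.6
tool_pos: [0.6708, 0.0364, 0.1635]
tool_rot: [0.0, 0.998, -0.07, -0.0]
contact_force: [0.5, -0.4, 0.6]
gripper_width: 0.306
t 18.6 pos [0.6708 0.0364 0.1635] yaw -0.141 q [-0.06  0.21  1.56 -0.    1.38  0.08] F [ 0.5 -0.4  0.6] w 0.306
shift tool [-0.0009 -0.0004  0.0015] dist 0.002 turn rotvec [0. 0. 0.]
shift after turning [-0.0009 -0.0004  0.0015]
0.003532942941656222
the job is handed in; nothing more can be done
None
```

The single wooden box is stacked on the column and released. The label-up plate is held by its clear glass above the top lid, and I handed the job in at about 18.7 s of the 58 s.

**Box:** after release, the side picture showed all three boxes flush in one column. The gripper was fully open before it lifted away.

**Plate position:** in the last side picture its centre came out about 2 mm from the lid centre. The underside was about 5 cm above the lid.

**Plate attitude:** it was level and parallel to the column's long sides, with the tool at -0.141 rad and the column measured at about -0.14. The frosted end pointed right (-y) with the label up. The arm was still, with the fastest joint at 0.004 rad/s.

**Other plate:** the face-down plate was still at its starting pixels, near (295,292), in the last top picture.

**Disagreements:**
- The two cameras differed by 2–3 mm. I allowed for this by comparing the tool tip with what the side camera showed.
- The box lids measured 2–6 mm short of their stated size in the pictures.
- The far corner of the frosted end measured about 6 mm from where I calculated it. The start of the frost, a clearer edge, agreed with the calculated position.

In the last top picture the arm hid the plate and most of the column, so the final check of the plate's centring over the lid comes from the side camera only.

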